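# Draw the fixture's spring plunger and hold it for unloading

## Robot

A 6-joint arm with a two-finger parallel gripper is mounted at the origin on the work surface. World frame = base frame: x ahead of the robot, y to its left, z up, the work surface at z = 0. Lengths are in m, angles in rad, forces in N, time in s.
With the tool pointing down it reaches from about 0.35 to 0.975 m from the base axis. Payload 4.9 kg.
Tool frame: the origin (TCP) lies at the very end of the fingers, on their centre line; the grasp point (between the pads) lies 19 mm behind it; x points along the fingers, y is the direction in which the jaws open and shut, and the axes are right-handed (so a half turn about x gives the same grasp; the last joint's range is limited). The gripper opens to 85 mm and grips with 20 to 120 N. Pads are 22 mm wide; open, the fingers measure 114 mm over their backs; the gripper's body (76 mm by 85 mm) begins 54 mm behind the grasp point. The pads swing forward as they close: fully open they stand 13 mm farther back than shut.
Start: joints at [1.033, 0.053, 1.613, -0, 1.476, -0.119], TCP at [0.254, 0.571, 0.231] pointing down, gripper open.
Joint ranges: [-3.01, 3.01], [-1.01, 2.22], [0.06, 2.58], [-1.02, 4.17], [0.09, 2.62], [-3.14, 3.14]. Speed limits (rad/s): [2.57, 2.57, 3.14, 3.14, 3.14, 3.14].

## Interface

Orientations are given as a unit quaternion [w, x, y, z].
In Python, from plant import manip gives the robot as it stands.
- The arm moves only by the tool play_rows, never from a script. Its argument "plan" is a list of rows, each a list of 5 numbers: the shift along the tool's x, y, z in mm, then the turn about the tool's x in rad, then the closure, from -1 (fully open) to 1 (shut). A call has 1 to 8 rows; each row is the pose to reach, as a shift and turn from the pose commanded when the call began, along the tool's axes at that moment; what a row does not reach only later rows make up. A row lasts 1/8 s, in which the tool goes at most 62.5 mm and 10.7 degrees, less where a joint would pass 70% of its speed; a pose out of reach is approached as far as the arm can. A call with a gripper value outside its range is refused whole. The fingers move at their own pace and stop on an object; the grip force is fixed at half the most. Time passes only in rows, so rows that repeat a pose let the fingers close. It gives the time, the measured TCP pose, the force and the opening at its end, in the units of the state.
- manip.state(): the state, without advancing time (a new reading comes with each control period).
- manip.grab_frame(name): name is "side" or "top" or "wrist"; returns a dict with "img" (400x640x3 uint8, red, green, blue), "range_z" (400x640 float32, m along the optical axis (not along the pixel's ray), 0 where there is no reading), "fx", "fy", "cx", "cy" (pixels), "origin" and "rotation" of the camera in the world. Camera axes: x right, y up, looking along -z (the intrinsics and any distortion apply to the point x, -y, -z); pixel columns grow to the right and rows downward; lengths in m; the calibration is good to about 2 mm. A picture is of the moment at which its call begins.
- manip.job_done(): hands the job in, once; it reports no verdict.
The state is a dict: "time": time; "joint_pos": joint angles; "joint_vel": joint speeds; "joint_efforts": joint torques, N m; "tool_pos": TCP position; "tool_rot": TCP orientation; "contact_force": force on the tool from outside, world axes, zero at the start; "ft_torque": the same for the moment, N m; "gripper_width": opening from 0.0 (shut) to 1.0 (fully open).
Only numpy, scipy, OpenCV 4.12 (cv2) and the standard library are available. Lean on these libraries where they do the work, as an engineer would, in place of code of your own. Each camera call takes 0.05 s, during which the arm holds its last target. There are 200 camera calls.

## Task

One of the two brackets in the welding fixture already has its tube stub welded on: draw the spring plunger that pins that bracket by its yellow T-handle until the red ring on the rod has just come fully out of the barrel, and no farther, because beyond that the pin leaves its guide. Finish while still gripping the handle and holding the rod at the ring against its spring, so that a colleague can lift the bracket out. Leave the other plunger home, both brackets seated and the things on the table where they are.

Things in the scene. Friction and masses are not known exactly. Their poses are not given: they have to be found in the camera images.
- fixture: Two-nest welding fixture, fixed: steel plate 240 x 320 x 12 mm, two blue guide blocks (to 97 mm high), each with a level steel barrel (32 mm diameter, 110 long). Origin on the table, mid-way between the nests, 10 mm nearer the handles than the plate's middle. z up; -x is the way both rods pull out (away from the brackets, roughly to the robot); +y is the left nest. Yaw within 0.35 rad.
- nest_left (a point): Middle of the left nest's floor (the nest at the fixture's +y side; the nests are 170 mm apart), 12 mm above the table. A seated bracket's foot centre lies here within 3 mm.
- nest_right (a point): The same for the right nest (fixture's -y side).
- pin_left (a joint): Extension of the left spring plunger, m: 0 home (14 mm nose through the left bracket's ear), grows as the rod is pulled along the fixture's -x; end stop 0.062. Inner spring draws it back (5 N at home, 10 N at 0.045, friction 1 N); it never stays out by itself. Red ring hidden in the barrel at home, begins to show at 0.040, just fully out at 0.045.
- pin_right (a joint): The same for the right plunger.
- grip_left (a point): Where to take the left T-handle: yellow upright round bar, 14 mm diameter, from 31 to 123 mm above the table, across the outer end of the level 12 mm rod. Point on the bar's axis, 105 mm above the table, 30 mm above the rod's axis, 18 mm below the bar's top. Moves with the rod; at home 55 mm out from the barrel's mouth. A 20 mm hub joins bar and rod; above it the bar is free all round.
- grip_right (a point): The same for the right plunger.
- plunger_left: The left plunger: rod with its yellow T-handle. Origin on the handle bar's axis at the height of the rod's axis, 75 mm above the table; x along the rod, towards the bracket.
- plunger_right: The same for the right plunger.
- ring_left (a point): Centre of the red ring painted round the left rod, 5 mm long, on the rod's axis; it moves with the rod. At home it lies 42.5 mm inside the barrel.
- ring_right (a point): The same for the right rod.
- mouth_left (a point): Centre of the mouth of the left barrel, where the rod comes out (dark lock nut, 38 mm diameter), 75 mm above the table.
- mouth_right (a point): The same for the right barrel.
- done_foot (a point): Finished bracket: bright L of 5 mm sheet, foot 80 x 70 mm, upright ear 85 mm high with 18 mm hole; steel tube stub (34 mm diameter, 45 high, brown weld bead round it) welded upright on the foot. Loose, about 0.5 kg, seated in one of the two nests, ear towards the barrel. Point: centre of the foot's underside.
- raw_foot (a point): The bracket still to be welded: the same L without the tube stub, only a thin blue scribed circle on its foot. Loose, about 0.4 kg, seated in the other nest. Point: centre of its foot's underside.
- hammer: Hammer lying on the table beside the fixture, to be left alone. Origin under its middle.
- wire_brush: Wire brush (wooden back 260 mm long, grey bristles 130 mm along one side) lying on its side on the table, to be left alone. Origin under its middle.
- tube_stub: Loose steel tube stub, 34 mm diameter, 45 mm high, standing on the table, to be left alone. Origin under its centre.
- magnet: Red three-sided welding magnet (75 mm legs, 18 mm thick) lying on the table, to be left alone. Origin under its middle.

How it is judged:
At the end, for the whole second after the job is handed in: The plunger of the nest with the finished bracket stands at 42 to 50 mm extension (red ring just out at 45 mm), still (under 10 mm/s), with the fingers bearing on its handle (over 3 N); the other plunger is home (under 4 mm) and both brackets are in their nests (within 12 mm) (((horizontal distance between done_foot and nest_left below 0.012 m and horizontal distance between raw_foot and nest_right below 0.012 m and value of joint pin_left between 0.042 and 0.05 m and velocity of joint pin_left between -0.01 and 0.01 m/s and contact force between the fingers and plunger_left above 3 N and value of joint pin_right below 0.004 m) or (horizontal distance between done_foot and nest_right below 0.012 m and horizontal distance between raw_foot and nest_left below 0.012 m and value of joint pin_right between 0.042 and 0.05 m and velocity of joint pin_right between -0.01 and 0.01 m/s and contact force between the fingers and plunger_right above 3 N and value of joint pin_left below 0.004 m))); the arm keeps its last pose, push and grip.
It fails at once if the plunger of the bracket that is not welded yet was pulled ((horizontal distance between done_foot and nest_left below 0.012 m and value of joint pin_right above 0.008 m) or (horizontal distance between done_foot and nest_right below 0.012 m and value of joint pin_left above 0.008 m)).
It fails at once if a rod was pulled well past its ring (over 55 mm) (value of joint any of pin_left, pin_right above 0.055 m).
It fails at once if a bracket was pushed out of its seat (distance of any of done_foot, raw_foot from where it was at the start of the episode above 0.012 m).
It fails at once if something lying on the table was disturbed (distance of any of hammer, wire_brush, tube_stub, magnet from where it was at the start of the episode above 0.02 m).
It also fails if it takes over 32 s, if anything falls off the work surface, if the arm or the gripper's body presses on something with over 40 N, if the wrist force passes 120 N, or if a joint passes its speed limit or range.

## Working session

There is one attempt and no reset: what is moved stays moved. The work goes in short steps, Python scripts to look and compute and a tool call to move; the robot and the scene stay as the last step left them, time stands still between calls to the robot, and variables do not carry over. Pictures are saved under pics/ and viewed, about 8 in all and at most 12, crops included, and the job is handed in when it is done.

Besides the shell and the picture viewer there is one more tool, called after "Emit:" as name(argument=value, ...) on one line, values as JSON. play_rows: Moves the arm, as the interface text tells. Its arguments: {"type":"object","properties":{"plan":{"type":"array"}},"required":["plan"]}

```bash
mkdir -p pics
cat > h.py <<'E'
import numpy as np, cv2
from plant import manip
def grab(n):
    f=manip.grab_frame(n); return f
def world(f,mask=None):
    z=f["range_z"]; v,u=np.mgrid[0:400,0:640]
    P=np.stack([(u-f["cx"])/f["fx"]*z,-(v-f["cy"])/f["fy"]*z,-z],-1)
    return P@np.array(f["rotation"]).T+np.array(f["origin"])
E
python3 - <<'E'
from h import *
print(manip.state())
for n in("top","side"):
    f=grab(n); np.savez(f"{n}.npz",**f); print(n,f["fx"],f["fy"],f["cx"],f["cy"],f["origin"],np.round(f["rotation"],3).tolist(),[k for k in f])
    cv2.imwrite(f"pics/{n}0.png",f["img"][...,::-1])
    W=world(f); hsv=cv2.cvtColor(f["img"],cv2.COLOR_RGB2HSV)
    m=cv2.inRange(hsv,(22,120,100),(35,255,255))
    k,l,s,c=cv2.connectedComponentsWithStats(m)
    for i in range(1,k):
        if s[i,4]>15:
            p=W[(l==i)&(f["range_z"]>0)]; print(s[i],c[i].round(1),p.mean(0).round(3) if len(p) else 0,p.min(0).round(3),p.max(0).round(3))
E
```

```text
{'time': 0.0, 'joint_pos': array([ 1.03299716e+00,  5.33634824e-02,  1.61429584e+00,  3.67339646e-05,
        1.47600293e+00, -1.18981117e-01]), 'joint_vel': array([ 1.12258987e-03, -5.75115406e-05,  1.04940408e-03, -1.61982048e-03,
       -1.47788189e-03, -2.79512616e-03]), 'joint_efforts': array([-5.69177719e-04, -3.93696892e+01, -3.70165873e+01, -2.01652301e-04,
        7.22744400e-03,  6.05539459e-07]), 'tool_pos': array([0.25383337, 0.57045127, 0.23005782]), 'tool_rot': array([ 0.69141043,  0.14630738,  0.69190688, -0.14768426]), 'contact_force': array([-0.26239619, -0.44190186,  0.38261864]), 'ft_torque': array([ 0.02415206, -0.01923306, -0.0372787 ]), 'gripper_width': 0.9992187311115589}
top 385.0725064504226 385.0725064504226 318.8691843739522 199.53818144454024 [ 0.4412617  -0.03331651  1.18917808] [0.708, 0.033, -0.054, -0.703] ['img', 'range_z', 'fx', 'fy', 'cx', 'cy', 'origin', 'rotation']Traceback (most recent call last):
  File "<stdin>", line 6, in <module>
  File "h.py", line 8, in world
    return P@np.array(f["rotation"]).T+np.array(f["origin"])
           ~^~~~~~~~~~~~~~~~~~~~~~~~~~
ValueError: matmul: Input operand 1 has a mismatch in its core dimension 0, with gufunc signature (n?,k),(k,m?)->(n?,m?) (size 4 is different from 3)
```

Rotation is a quaternion.

```bash
cat > h.py <<'E'
import numpy as np, cv2
from scipy.spatial.transform import Rotation as R
from plant import manip
grab=manip.grab_frame
def rot(q): return R.from_quat(np.roll(q,-1)).as_matrix()
def world(f):
    z=f["range_z"]; v,u=np.mgrid[0:400,0:640]
    P=np.stack([(u-f["cx"])/f["fx"]*z,-(v-f["cy"])/f["fy"]*z,-z],-1)
    return P@rot(f["rotation"]).T+np.array(f["origin"])
def blobs(f,lo,hi,n=15):
    W=world(f); m=cv2.inRange(cv2.cvtColor(f["img"],cv2.COLOR_RGB2HSV),lo,hi)
    k,l,s,c=cv2.connectedComponentsWithStats(m)
    for i in range(1,k):
        if s[i,4]>n:
            p=W[(l==i)&(f["range_z"]>0)]
            if len(p): print(s[i],c[i].round(1),np.median(p,0).round(3),p.min(0).round(3),p.max(0).round(3))
E
python3 - <<'E'
from h import *
for n in("top","side"):
    f=grab(n); print(n,f["fx"],f["origin"],f["rotation"])
    cv2.imwrite(f"pics/{n}0.png",f["img"][...,::-1])
    print("yellow");blobs(f,(22,120,100),(35,255,255))
    print("blue");blobs(f,(100,120,50),(130,255,255),60)
E
```

```text
top 385.0725064504226 [ 0.4412617  -0.03331651  1.18917808] [ 0.70819365  0.0334955  -0.05366004 -0.70317879]
yellow
blue
[256 156  20  22 224] [266.1 165.7] [0.675 0.089 0.096] [0.648 0.066 0.047] [0.702 0.117 0.102]
[312 175  17  20 183] [320.4 183.5] [ 0.624 -0.069  0.097] [ 0.595 -0.09   0.083] [ 0.647 -0.044  0.104]
[ 546  364   94   36 3140] [592.9 382.2] [-0.101 -1.206 -0.483] [-0.233 -1.534 -0.68 ] [-0.096 -1.116 -0.253]
side 385.16615982250823 [0.11908533 0.42196512 0.8338807 ] [-0.34537136 -0.13694719  0.33497098  0.86588598]
yellow
[332 210   6  14  65] [334.1 216.9] [ 0.508 -0.028  0.11 ] [ 0.504 -0.106  0.021] [ 0.57  -0.025  0.126]
[332 229   5   8  36] [333.9 232.1] [ 0.507 -0.028  0.05 ] [ 0.504 -0.034  0.032] [ 0.513 -0.025  0.069]
[267 238   7  14  70] [270.  244.6] [0.561 0.133 0.109] [0.557 0.125 0.081] [0.57  0.136 0.126]
[270 255   6   9  38] [272.9 259. ] [0.56  0.132 0.05 ] [0.556 0.121 0.001] [0.579 0.136 0.068]
blue
[301 181  23  35 415] [310.1 196.5] [ 0.617 -0.052  0.093] [ 0.593 -0.091  0.019] [ 0.65  -0.038  0.103]
[238 203  28  37 397] [250.9 217.4] [0.67  0.101 0.097] [0.648 0.026 0.018] [0.741 0.122 0.102]
```

View pics/top0.png

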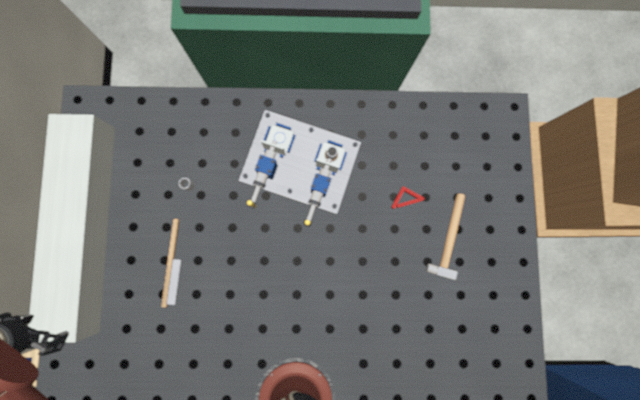

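View pics/side0.png

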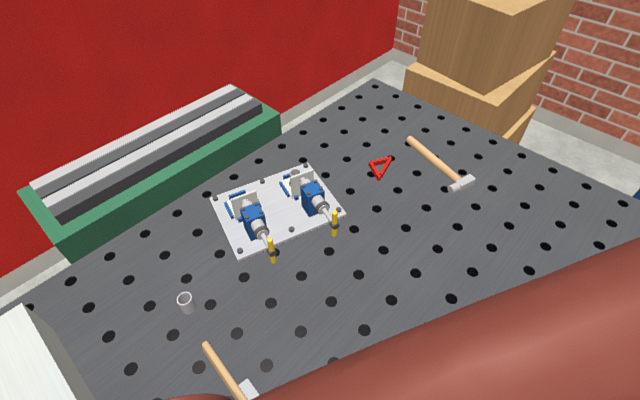

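The top view shows the handles at (251,203) left and (308,222) right. The right nest at (331,153) seems to hold the dark tube, so I'll zoom in to confirm and measure the handle tops.

Run:
```python
from h import *
f=grab("top"); im=f["img"]
cv2.imwrite("pics/zoom.png",cv2.resize(im[100:235,230:370],None,fx=4.4,fy=4.4,interpolation=cv2.INTER_CUBIC)[...,::-1])
hsv=cv2.cvtColor(im,cv2.COLOR_RGB2HSV)
M=rot(f["rotation"])
def ray(u,v,h):
    d=M@np.array([(u-f["cx"])/f["fx"],-(v-f["cy"])/f["fy"],-1]); o=np.array(f["origin"]); return o+d*(h-o[2])/d[2]
W=world(f)
for u,v in((251,203),(308,222)):
    a=hsv[v-6:v+7,u-7:u+8].astype(int); m=(a[...,0]>15)&(a[...,0]<40)&(a[...,1]>110)&(a[...,2]>90)
    y,x=np.nonzero(m); c=(x.mean()+u-7,y.mean()+v-6); print(len(x),c,ray(*c,.118),W[v,u], np.median(a[m],0))
k=[(266.1,165.7),(320.4,183.5)]
b=[ray(*p,.097) for p in k]; print(b)
print("tube heights",W[145:160:3,322:342:3,2].round(3),W[130:148:3,268:290:3,2].round(3),sep="\n")
```

```text
23 (np.float64(249.73913043478262), np.float64(203.1304347826087)) [0.56239685 0.1290689  0.118     ] [0.56222393 0.12483824 0.12301401] [ 25. 123. 223.]
19 (np.float64(306.94736842105266), np.float64(222.3684210526316)) [ 0.50992159 -0.03074601  0.118     ] [ 0.51044995 -0.03366082  0.1259568 ] [ 25. 124. 222.]
[array([0.67361591, 0.0883357 , 0.097     ]), array([ 0.62329469, -0.06832362,  0.097     ])]
tube heights
[[0.017 0.018 0.019 0.02  0.015 0.025 0.022]
 [0.016 0.019 0.066 0.043 0.055 0.02  0.02 ]
 [0.015 0.02  0.019 0.022 0.023 0.016 0.016]
 [0.015 0.019 0.06  0.018 0.022 0.018 0.016]
 [0.015 0.021 0.04  0.052 0.045 0.013 0.015]]
[[0.024 0.019 0.015 0.015 0.017 0.018 0.018 0.01 ]
 [0.013 0.017 0.016 0.013 0.017 0.013 0.019 0.02 ]
 [0.02  0.015 0.016 0.017 0.02  0.016 0.021 0.019]
 [0.015 0.015 0.019 0.018 0.019 0.021 0.015 0.015]
 [0.092 0.014 0.081 0.016 0.016 0.018 0.016 0.018]
 [0.083 0.091 0.098 0.098 0.016 0.02  0.016 0.019]]
```

View pics/zoom.png

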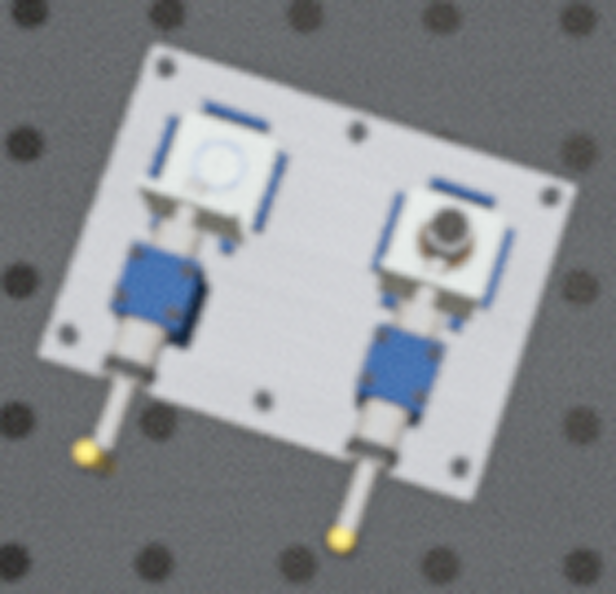

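The zoom shows the dark tube with its brown bead in the right nest (crop (446,232)) and the scribed circle in the left. The tube heights of about 0.06 m on the right agree, so I'll pull the right plunger. Handle spacing is 168 mm (170 expected) and yaw is about -0.314 from both the handles and the blocks.

```bash
cat >> h.py <<'E'
YAW=-0.314; FX=np.array([np.cos(YAW),np.sin(YAW),0]); FY=np.array([-FX[1],FX[0],0])
def to(p):
    s=manip.state(); T=rot(s["tool_rot"]); d=T.T@(np.array(p)-s["tool_pos"])*1000
    a=np.arctan2(FY@T[:,2],FY@T[:,1]); a=(a+np.pi/2)%np.pi-np.pi/2
    print("t",s["time"],"pos",s["tool_pos"].round(4),"F",s["contact_force"].round(1),"w",s["gripper_width"],"q6",s["joint_pos"][5].round(3))
    print(T.round(3).tolist(),"shift mm",d.round(1),"turn",a.round(4))
    print("FX in tool",(T.T@FX).round(4))
E
python3 -c "
from h import *
to([.5105,-.032,.19])"
```

```text
t 0.2 pos [0.2539 0.5707 0.2305] F [-0.4  0.1  0.5] w 1.0026299940351429 q6 -0.119
[[-0.001, 0.407, 0.914], [-0.001, 0.914, -0.407], [-1.0, -0.001, -0.0]] shift mm [  41.  -446.2  479.5] turn -0.1048
FX in tool [-3.000e-04  1.046e-01  9.945e-01]
```

Emit:
play_rows(plan=[[0,-35,38,0,-1],[0,-75,80,-0.03,-1],[0,-115,123,-0.05,-1],[0,-155,166,-0.08,-1],[0,-195,209,-0.105,-1],[0,-235,252,-0.105,-1],[0,-275,295,-0.105,-1],[0,-315,338,-0.105,-1]])

```text
time: 1.2
tool_pos: [0.4352, 0.144, 0.2314]
tool_rot: [0.699, 0.111, 0.698, -0.11]
contact_force: [1.0, -1.0, 0.2]
gripper_width: 1.0
```

```bash
python3 -c "
from h import *
to([.5105,-.032,.19])"
```

```text
t 1.2 pos [0.4352 0.144  0.2314] F [ 1.  -1.   0.2] w 1.0002213516966636 q6 -1.1
[[0.001, 0.309, 0.951], [0.0, 0.951, -0.309], [-1.0, 0.0, 0.001]] shift mm [  41.4 -144.2  125.9] turn 0.0004
FX in tool [ 6.e-04 -4.e-04  1.e+00]
```

Emit:
play_rows(plan=[[0,-36,32,0,-1],[0,-80,70,0,-1],[10,-115,100,0,-1],[25,-135,118,0,-1],[38,-144,126,0,-0.3],[41,-144,126,0,-0.3],[41,-144,126,0,-0.3]])

```text
time: 2.08
tool_pos: [0.5099, -0.0292, 0.1902]
tool_rot: [0.698, 0.11, 0.699, -0.11]
contact_force: [0.9, -0.3, -0.3]
gripper_width: 0.649
```

Run:
```python
from h import *
to([.5105,-.032,.086])
f=grab("wrist"); cv2.imwrite("pics/w1.png",f["img"][...,::-1])
blobs(f,(18,90,80),(38,255,255),30)
s=grab("side"); blobs(s,(18,100,80),(38,255,255))
```

```text
t 2.075 pos [ 0.5099 -0.0292  0.1902] F [ 0.9 -0.3 -0.3] w 0.6486485586759458 q6 -1.461
[[-0.001, 0.308, 0.952], [0.0, 0.952, -0.308], [-1.0, 0.0, -0.001]] shift mm [104.2  -2.5   1.5] turn 0.0013
FX in tool [-6.0e-04 -1.3e-03  1.0e+00]
[314 186  12   5  47] [319.6 188.3] [ 0.503 -0.028  0.047] [ 0.5   -0.033  0.037] [ 0.507 -0.023  0.069]
[472 187  21  18 256] [482.  194.4] [0.559 0.126 0.051] [ 0.552  0.122 -0.001] [0.594 0.154 0.073]
[311 197  18  28 421] [319.5 210.8] [ 0.507 -0.03   0.121] [ 0.503 -0.053 -0.001] [ 0.556 -0.024  0.125]
[499 198  49  29 813] [523.7 211.8] [0.56  0.127 0.11 ] [ 0.556  0.123 -0.001] [0.643 0.223 0.125]
[  0 344   8  21  90] [  2.3 356.8] [ 0.597 -0.498  0.023] [ 0.578 -0.508  0.02 ] [ 0.607 -0.489  0.025]
[472   0  69  15 408] [507.8   4.7] [ 0.643 -1.138  0.251] [ 0.577 -1.266  0.248] [ 0.771 -1.068  0.255]
[549  51   7   7  16] [552.6  53.1] [ 0.531 -1.635 -0.08 ] [ 0.526 -1.668 -0.086] [ 0.541 -1.59  -0.075]
[495  60  51  33 262] [517.9  79.8] [ 0.546 -1.277 -0.082] [ 0.525 -1.536 -0.089] [ 0.588 -1.148 -0.077]
[409  62  55  25 304] [432.3  74.5] [ 0.857 -1.069 -0.082] [ 0.7   -1.114 -0.087] [ 0.966 -1.032 -0.075]
[332 210   6  14  69] [334.2 216.8] [ 0.509 -0.028  0.108] [ 0.505 -0.107  0.004] [ 0.57  -0.024  0.126]
[331 228   6   9  44] [333.5 232. ] [ 0.508 -0.027  0.05 ] [ 0.504 -0.05   0.   ] [ 0.521 -0.021  0.073]
[267 238   7  14  75] [270.1 244.5] [0.561 0.132 0.109] [0.557 0.125 0.082] [0.571 0.136 0.127]
[270 255   6   9  41] [272.7 259. ] [0.56  0.132 0.049] [0.556 0.121 0.   ] [0.591 0.136 0.068]
```

View pics/w1.png

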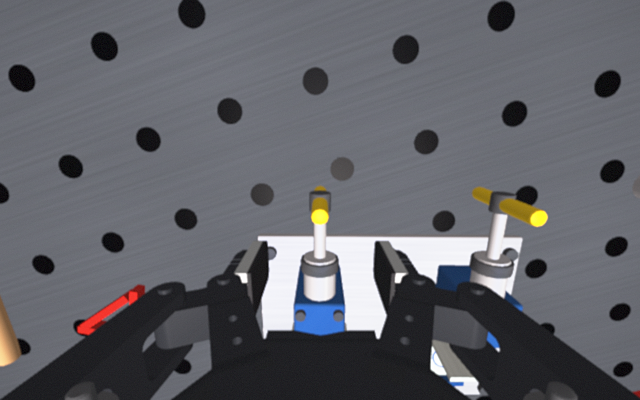

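The wrist view shows the right handle's top at (320,217), centred between the pads at about x 250 and 390. Next I descend.

Emit:
play_rows(plan=[[30,-1,0,0,-0.3],[60,-1,0,0,-0.3],[85,-1,0,0,-0.3],[102,-1,0,0,-0.3],[102,-1,0,0,-0.3]])

```text
time: 2.8
tool_pos: [0.5092, -0.0305, 0.0874]
tool_rot: [0.698, 0.11, 0.699, -0.11]
contact_force: [-0.4, 0.5, -0.1]
gripper_width: 0.648
```

Emit:
play_rows(plan=[[0,0,0,0,1],[0,0,0,0,1],[0,0,0,0,1],[0,0,0,0,1],[0,0,0,0,1],[0,0,0,0,1],[0,0,0,0,1]])

```text
time: 3.68
tool_pos: [0.5111, -0.0306, 0.0898]
tool_rot: [0.699, 0.111, 0.698, -0.11]
contact_force: [-0.6, 4.6, 5.3]
gripper_width: 0.145
```

Run:
```python
from h import *
to([.5095,-.030,.086])
f=grab("wrist"); cv2.imwrite("pics/w2.png",f["img"][...,::-1])
blobs(f,(18,90,80),(38,255,255),30)
```

```text
t 3.675 pos [ 0.5111 -0.0306  0.0898] F [-0.6  4.6  5.3] w 0.1445769990945216 q6 -1.464
[[0.003, 0.309, 0.951], [0.001, 0.951, -0.309], [-1.0, 0.002, 0.002]] shift mm [ 3.8  0.1 -1.7] turn 0.0001
FX in tool [ 2.2e-03 -1.0e-04  1.0e+00]
[311 211  20  14 210] [320.6 218.1] [ 0.504 -0.028  0.048] [ 0.5   -0.036  0.034] [ 0.512 -0.022  0.07 ]
[542 212  48  34 940] [566.3 226.8] [0.559 0.126 0.052] [ 0.552  0.121 -0.001] [0.614 0.178 0.072]
[ 306  238   30   59 1509] [320.8 267.8] [ 0.505 -0.029  0.118] [ 0.502 -0.064  0.011] [ 0.577 -0.022  0.126]
[606 239  34  33 768] [625.3 252.7] [0.56  0.125 0.091] [ 0.555  0.122 -0.   ] [0.656 0.224 0.101]
```

View pics/w2.png

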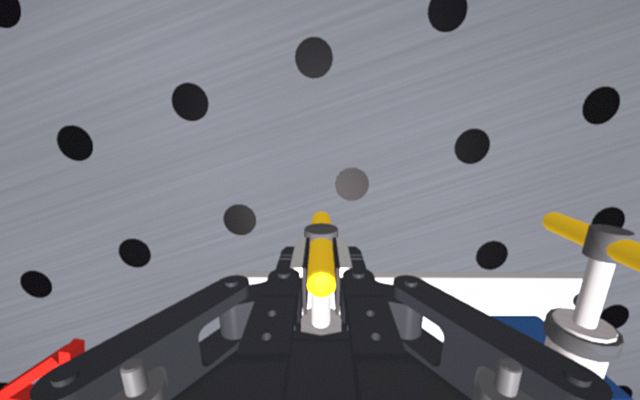

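The wrist view shows the bar held between the pads at (320,267). Opening 0.145 is about 12 mm, matching the 14 mm bar. I'll pull part of the way first, then check.

Emit:
play_rows(plan=[[0,0,-4,0,1],[0,0,-9,0,1],[0,0,-14,0,1],[0,0,-19,0,1],[0,0,-24,0,1],[0,0,-28,0,1],[0,0,-30,0,1],[0,0,-30,0,1]])

```text
time: 4.72
tool_pos: [0.4844, -0.0218, 0.0899]
tool_rot: [0.701, 0.111, 0.695, -0.11]
contact_force: [9.3, 4.0, 0.3]
gripper_width: 0.145
```

Run:
```python
from h import *
to([.5105,-.0305,.087])
f=grab("wrist"); cv2.imwrite("pics/w3.png",cv2.resize(f["img"][180:400,220:420],None,fx=2.5,fy=2.5)[...,::-1])
blobs(f,(18,90,80),(38,255,255),100)
s=grab("side"); cv2.imwrite("pics/s3.png",cv2.resize(s["img"][160:270,250:400],None,fx=5,fy=5)[...,::-1])
for n in(f,s): print("red");blobs(n,(0,120,60),(10,255,255),4) if n is f else None
blobs(s,(18,100,80),(38,255,255))
```

```text
t 4.725 pos [ 0.4844 -0.0218  0.0899] F [9.3 4.  0.3] w 0.1446618078531727 q6 -1.457
[[0.009, 0.309, 0.951], [-0.0, 0.951, -0.309], [-1.0, 0.002, 0.008]] shift mm [ 3.1 -0.2 27.5] turn 0.0
FX in tool [ 0.0082 -0.      1.    ]
[311 211  20  14 212] [320.4 217.9] [ 0.477 -0.02   0.048] [ 0.473 -0.027  0.035] [ 0.486 -0.014  0.069]
[ 306  238   30   59 1536] [320.8 268. ] [ 0.479 -0.02   0.118] [ 0.476 -0.058 -0.001] [ 0.568 -0.013  0.125]
[534 247  47  38 895] [557.  263.2] [0.558 0.126 0.052] [ 0.552  0.121 -0.001] [0.624 0.173 0.073]
[ 593  284   47   44 1185] [619.4 301.2] [0.559 0.126 0.096] [ 0.555  0.123 -0.   ] [0.689 0.229 0.109]
red
[ 24 397   7   3  14] [ 27.4 398.3] [ 0.579 -0.358  0.011] [ 0.452 -0.369  0.007] [ 0.582 -0.075  0.186]
red
[471   0  66  15 397] [506.9   4.8] [ 0.643 -1.135  0.251] [ 0.579 -1.253  0.247] [ 0.774 -1.072  0.255]
[549  51   7   7  16] [552.4  53.3] [ 0.532 -1.639 -0.083] [ 0.528 -1.666 -0.087] [ 0.54  -1.588 -0.078]
[409  60 137  46 833] [477.2  83.2] [ 0.583 -1.088 -0.082] [ 0.523 -1.549 -0.089] [ 0.967 -1.033 -0.076]
[508 107  27  24 109] [521.9 119.2] [ 0.515 -1.55  -0.415] [ 0.503 -1.688 -0.422] [ 0.527 -1.405 -0.406]
[340 217   4  15  50] [341.5 224.2] [ 0.479 -0.023  0.113] [ 0.471 -0.03   0.083] [ 0.487 -0.009  0.158]
[337 235   6  10  42] [339.1 239.8] [ 0.481 -0.019  0.049] [ 0.478 -0.055  0.   ] [ 0.501 -0.014  0.073]
[267 238   7  14  75] [270.1 244.5] [0.561 0.132 0.108] [0.557 0.123 0.081] [0.572 0.136 0.126]
[270 255   6   9  41] [272.7 259. ] [0.56  0.132 0.049] [0.556 0.121 0.001] [0.59  0.137 0.07 ]
```

View pics/s3.png

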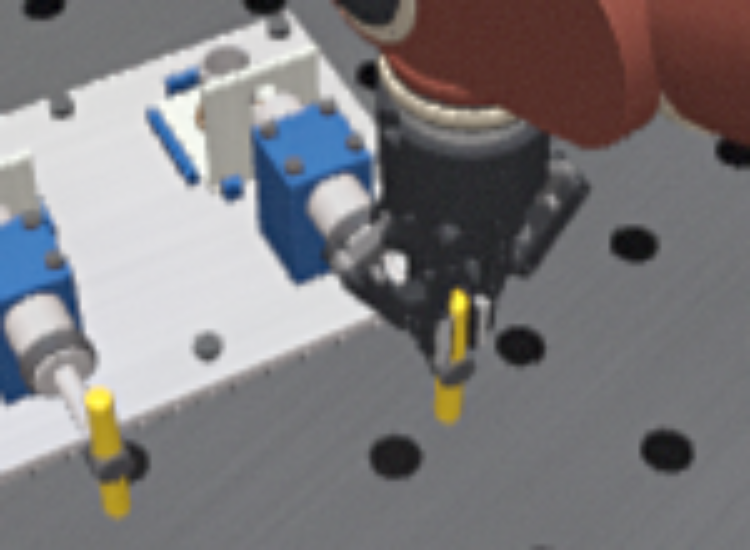

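The handle moved 28 mm with no slip: tool travel, the side view and the wrist view all agree. The side view shows the right handle at crop (450,370), the left one still home and the tubed bracket seated. About 17 mm remain.

Emit:
play_rows(plan=[[0,0,-3,0,1],[0,0,-7,0,1],[0,0,-11,0,1],[0,0,-14,0,1],[0,0,-16,0,1],[0,0,-17.5,0,1],[0,0,-17.5,0,1],[0,0,-17.5,0,1]])

```text
time: 5.82
tool_pos: [0.4684, -0.0165, 0.0899]
tool_rot: [0.702, 0.111, 0.695, -0.11]
contact_force: [11.2, 3.8, -2.5]
gripper_width: 0.143
```

Run:
```python
from h import *
to([.5105,-.0305,.087])
p=manip.state()["tool_pos"]; print("ext tool",FX@(np.array([.5111,-.0306,0])-p))
f=grab("wrist"); t=grab("top"); s=grab("side")
blobs(f,(18,90,80),(38,255,255),100); print("side");blobs(s,(18,100,80),(38,255,255),30)
a=cv2.resize(t["img"][140:230,270:370],None,fx=4,fy=4,interpolation=2); b=cv2.resize(s["img"][170:260,270:370],None,fx=4,fy=4,interpolation=2); 
c=cv2.resize(f["img"][200:400,220:420],(400,360))
cv2.imwrite("pics/c4.png",np.hstack([a,b])[...,::-1]); 
for g,n in((t,"top"),(s,"side"),(f,"wrist")):
    W=world(g); h=cv2.cvtColor(g["img"],cv2.COLOR_RGB2HSV).astype(int); m=((h[...,0]<9)|(h[...,0]>172))&(h[...,1]>110)&(np.abs(W[...,2]-.078)<.02)&(np.linalg.norm(W[...,:2]-[.52,-.035],axis=-1)<.05)
    print(n,m.sum(),[(int(u),int(v),W[v,u].round(3).tolist()) for v,u in np.argwhere(m)[:20]])
```

```text
t 5.825 pos [ 0.4684 -0.0165  0.0899] F [11.2  3.8 -2.5] w 0.14300054067390264 q6 -1.453
[[0.01, 0.309, 0.951], [-0.0, 0.951, -0.309], [-1.0, 0.003, 0.01]] shift mm [ 3.3 -0.3 44.4] turn -0.0001
FX in tool [9.7e-03 1.0e-04 1.0e+00]
ext tool 0.044986976395670175
[311 211  20  13 218] [320.5 217.7] [ 0.461 -0.014  0.048] [ 0.457 -0.022 -0.001] [ 0.482 -0.009  0.069]
[ 306  238   30   59 1538] [320.8 268. ] [ 0.462 -0.015  0.118] [ 0.459 -0.053 -0.002] [ 0.552 -0.008  0.126]
[530 267  45  39 866] [551.7 284. ] [0.558 0.126 0.052] [ 0.552  0.123 -0.001] [0.63  0.172 0.072]
[ 585  309   55   53 1438] [616.1 329.8] [0.559 0.126 0.098] [ 0.555  0.123 -0.001] [0.721 0.239 0.114]
side
[472   0  70  15 396] [507.8   4.5] [ 0.642 -1.139  0.251] [ 0.576 -1.277  0.248] [ 0.77  -1.071  0.255]
[408  62 122  44 793] [472.4  84.3] [ 0.61  -1.081 -0.082] [ 0.525 -1.384 -0.088] [ 0.967 -1.033 -0.076]
[528  63  15  11  49] [534.5  68. ] [ 0.536 -1.439 -0.081] [ 0.526 -1.507 -0.086] [ 0.551 -1.38  -0.077]
[503 106  32  32 124] [519.1 122.2] [ 0.514 -1.51  -0.415] [ 0.501 -1.697 -0.423] [ 0.531 -1.336 -0.405]
[343 222   5  15  47] [345.  228.6] [ 0.463 -0.017  0.118] [ 0.456 -0.025  0.087] [ 0.47  -0.004  0.156]
[267 238   7  14  75] [270.1 244.5] [0.561 0.132 0.109] [0.557 0.125 0.083] [0.57  0.137 0.126]
[340 241   6   9  43] [342.4 244.8] [ 0.466 -0.013  0.05 ] [ 0.462 -0.033  0.   ] [ 0.478 -0.011  0.066]
[270 255   6   9  41] [272.7 259. ] [0.56  0.132 0.049] [0.556 0.121 0.002] [0.59  0.136 0.069]
top 1 [(312, 205, [0.563, -0.045, 0.082])]
side 7 [(323, 208, [0.564, -0.048, 0.082]), (324, 208, [0.562, -0.05, 0.083]), (325, 208, [0.562, -0.053, 0.08]), (322, 209, [0.564, -0.044, 0.082]), (323, 209, [0.563, -0.047, 0.08]), (322, 210, [0.562, -0.042, 0.082]), (322, 211, [0.561, -0.041, 0.079])]
wrist 0 []
```

View pics/c4.png

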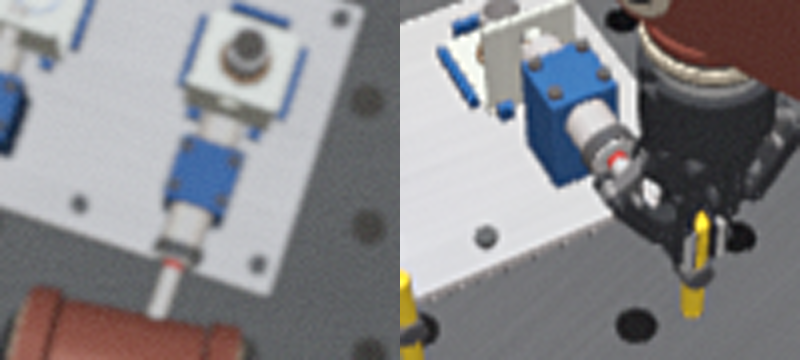

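The ring shows right at the mouth in both views (top crop (175,265), side crop (617,160)). Extension reads 45.0 mm by the tool and about 44 to 45 mm by the side view. I'll nudge it 1 mm and settle.

Emit:
play_rows(plan=[[0,0,-0.5,0,1],[0,0,-1,0,1],[0,0,-1,0,1],[0,0,-1,0,1],[0,0,-1,0,1]])

```text
time: 6.6
tool_pos: [0.4676, -0.0163, 0.0898]
tool_rot: [0.702, 0.111, 0.695, -0.11]
contact_force: [13.1, 4.1, -3.8]
gripper_width: 0.148
```

Run:
```python
from h import *
s=manip.state(); print("ext tool",FX@(np.array([.5111,-.0306,0])-s["tool_pos"]),s["contact_force"],s["gripper_width"],np.abs(s["joint_vel"]).max())
f=grab("wrist"); blobs(f,(18,90,80),(38,255,255),100); blobs(grab("side"),(18,100,80),(38,255,255),30)
s=manip.state(); print("ext tool",FX@(np.array([.5111,-.0306,0])-s["tool_pos"]))
manip.job_done()
```

```text
ext tool 0.04581156656222586 [13.11532984  4.05313052 -3.79407456] 0.1476317377797909 0.001795792131824632
[311 211  20  13 218] [320.5 217.7] [ 0.46  -0.014  0.048] [ 0.456 -0.022  0.001] [ 0.481 -0.008  0.069]
[ 306  238   30   59 1541] [320.8 268. ] [ 0.462 -0.015  0.118] [ 0.459 -0.052 -0.001] [ 0.551 -0.007  0.126]
[529 268  46  39 864] [551.4 284.9] [0.558 0.127 0.052] [ 0.551  0.122 -0.   ] [0.627 0.169 0.072]
[ 585  310   55   53 1448] [616.  331.1] [0.558 0.126 0.099] [ 0.554  0.123 -0.001] [0.721 0.238 0.114]
[472   0  65  15 384] [507.2   4.8] [ 0.643 -1.137  0.251] [ 0.579 -1.254  0.247] [ 0.773 -1.073  0.255]
[511  60  35  29 158] [525.2  75.3] [ 0.538 -1.333 -0.082] [ 0.525 -1.54  -0.087] [ 0.569 -1.209 -0.077]
[409  62 105  44 686] [465.1  85.3] [ 0.673 -1.074 -0.082] [ 0.523 -1.238 -0.089] [ 0.968 -1.033 -0.075]
[503 107  32  32 134] [518.8 122.4] [ 0.516 -1.506 -0.415] [ 0.503 -1.701 -0.426] [ 0.527 -1.33  -0.407]
[344 223   4  15  47] [345.1 229.4] [ 0.462 -0.017  0.115] [ 0.455 -0.027  0.084] [ 0.473 -0.001  0.157]
[267 238   7  14  74] [270.1 244.5] [0.56  0.132 0.109] [0.557 0.125 0.082] [0.571 0.136 0.126]
[340 241   6   9  44] [342.5 245. ] [ 0.465 -0.013  0.049] [ 0.461 -0.044  0.001] [ 0.498 -0.008  0.071]
[270 255   6   9  41] [272.7 259. ] [0.56  0.132 0.05 ] [0.557 0.121 0.002] [0.59  0.136 0.069]
ext tool 0.04581102548068386
the job is handed in; nothing more can be done
```

I drew the right plunger, whose nest holds the finished bracket (tube stub and weld bead), to about 45–46 mm. I handed the job in with the gripper still holding the handle against the spring.

- **Extension:** tool travel reads 45.8 mm. The side view puts the handle 1 to 2 mm lower, within camera noise and inside the 42–50 mm window. In both pictures the red ring sat right at the barrel mouth 1 mm before the final nudge.
- **Grip:** the handle did not slip in the fingers. The arm was still, and the force sensor read about 13 N along the pull.
- **Rest of the scene:** the left handle had not moved in the side view, and the finished bracket looked seated. I did not measure the unwelded bracket or the things on the table again after the pull. The arm only passed well above the table.

No check failed. The clock stood at about 6.7 s when I handed in.

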